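# Clamp a two-part plaster mould shut with a pump-trigger clamp

## Task

Stand the plaster mould upright on the clamp board between the pad and the wooden stop, pour hole up, its seam square across the rod, centred on the rod, and let go of it. Then pump the steel trigger towards the black handle, never handling the rod or the pad, until the pad presses the mould against the stop with its spring squeezed about half-way, never down to its end. The clamp does not lock: finish while still holding the trigger with the fingers so that this pressure stays on, and leave the other things on the bench where they are.

Things in the scene. Friction and masses are not known exactly. Their poses are not given: they have to be found in the camera images.
- clamp: Clamp station fixed on the bench: plywood board x -85 to 275, 100 wide, 20 high. Origin on the bench surface below the trigger's pivot; x along the rod, the way the pad advances; z up. Two dark steel cheeks beside the rod, x -45 to 21, up to z 132. Steel rod 14 wide on y = 0, rear end sticking out to x -120 plus the rod's joint value. The mould stands on the board's top (z 20), clear between the pad and x 240.
- seat (a point): Point on the board's top, clamp x 207, y 0, z 20: the middle of the mould's underside when it is pressed home. The wooden stop block (80 wide, z 20 to 110) has its face 33 mm beyond this point, at clamp x 240.
- handle (a point): Middle of the fixed black handle post at its top, clamp x -35, z 204; the post is 16 thick (x -43 to -27) and 31 wide.
- mould_c (a point): Centre of the loose white plaster mould, two halves, 66 along its x, 46 along y, 90 high, about 0.28 kg; this point is 45 above its underside, z up. The seam is the plane x = 0, a dark line across the top; a dark round pour hole is in the top. In the clamp its x lies along the clamp's x (either way round), so that the pad pushes on a 46 wide face.
- trigger_tip (a point): Steel trigger lever, 10 thick, 22 wide, 80 long, standing up in front (+x side) of the black handle; its pivot is at clamp x 0, z 120, axis along clamp y. This is the point on the front (+x) face of the trigger, 70 above its pivot: push here towards the handle. The lever's top is 10 farther up. Released it is at about clamp x 20, z 187; fully squeezed at about x -10, z 189.
- trigger (a joint): Trigger angle: 0 released (leaning 0.22 rad to clamp +x), 0.44 fully squeezed (leaning 0.22 rad to -x, 5 mm short of the handle). A spring brings it back by itself when let go. At its tip it takes about 2 to 10 N.
- rod (a joint): Advance of the rod, 0 to 0.100 m, starts at 0 to 0.03. A pawl on the trigger catches teeth 5.5 mm apart and carries the rod as the trigger is squeezed, normally 16 (sometimes 11 or 5) mm a full stroke. As the trigger returns a 3 N brake keeps the rod in place; under load it slips, so the final pressure needs the trigger held. It cannot be wound back. Mould home and spring half squeezed: about 0.083.
- pad_face (a point): Round black rubber pad, 42 in diameter, on the front end of the rod. Centre of its front face, at clamp x = 0.100 m + rod value - pad value, z 65.
- pad (a joint): How far the pad is pushed back on its spring towards the rod's collar: 0 free (18 mm gap behind it) to 0.018 m (squeezed to the end). 800 N per m: half-way, 0.009, is 7 N. Sliding the mould along the board alone pushes it in 1 to 5 mm.
- pot: Terracotta cup, 72 across, 75 high; bystander. It and the mould may swap places.
- bowl: White bowl, 110 across, 50 high; bystander.
- dish: Terracotta dish, 90 across, 40 high; bystander.
- jar: Closed clear jar, 60 across, 90 high; bystander.
- brush: Brush lying on the bench; bystander.
- beaker: White beaker, 60 across, 70 high; bystander.
- knife: Wooden spatula lying on the bench, 200 long; bystander.
Mind the look-alikes: they are no part of the job. Leave any purple look-alike of the part that bears mould_c alone.

How it is judged (in metres and radians):
On the way:
1. the mould stands upright and square on the board between pad and stop, let go (x of mould_c in the frame of clamp between 0.14 and 0.216 m and y of mould_c in the frame of clamp between -0.016 and 0.016 m and z of mould_c in the frame of clamp between 0.06 and 0.069 m and angle between the x axis of mould and the x axis of clamp, either way round below 0.15 rad and angle between mould's own z axis and vertical below 0.08 rad and contact force between the fingers and mould below 0.1 N and linear speed of mould below 0.02 m/s), for 0.2 s.
At the end, for the whole second after the job is handed in: The mould stands upright (tilt under 0.08 rad) on the board, square within 0.15 rad and within 16 mm of the rod's axis, against the stop, untouched by the robot; the pad presses it with its spring squeezed 6 to 13 mm of 18; the fingers still press the trigger and the rod is at rest (x of mould_c in the frame of clamp between 0.2 and 0.216 m and y of mould_c in the frame of clamp between -0.016 and 0.016 m and z of mould_c in the frame of clamp between 0.06 and 0.069 m and angle between the x axis of mould and the x axis of clamp, either way round below 0.15 rad and angle between mould's own z axis and vertical below 0.08 rad and value of joint pad between 0.006 and 0.013 m and contact force between pad and mould above 3 N and contact force between mould and clamp above 3 N and contact force between trigger and the fingers above 0.5 N and contact force between each of the arm, the fingers and mould below 0.1 N and velocity of joint rod between -0.003 and 0.003 m/s); the arm keeps its last pose, push and grip.
It fails at once if the pad's spring is squeezed to its end (over 16.5 mm), which would crack the mould (value of joint pad above 0.0165 m).
It fails at once if the robot handles the rod or the pad (contact force between any of the fingers, the arm and rod above 2 N or contact force between any of the fingers, the arm and pad above 2 N).
It fails at once if a bystander is moved more than 30 mm (distance of any of pot, bowl, dish, jar, brush, beaker, knife from where it was at the start of the episode above 0.03 m).
It also fails if it takes over 61 s, if anything falls off the work surface, if the arm or the gripper's body presses on something with over 40 N, if the wrist force passes 120 N, or if a joint passes its speed limit or range.

## Robot

A 6-joint arm with a two-finger parallel gripper is mounted at the origin on the work surface. World frame = base frame: x ahead of the robot, y to its left, z up, the work surface at z = 0. Lengths are in mm, angles in rad, forces in N, time in s.
With the tool pointing down it reaches from about 350 to 775 mm from the base axis. Payload 5.5 kg.
Tool frame: the origin (TCP) lies between the finger pads; the fingertips stand ctrl.tips_ahead ahead of it and the grasp point (between the pads) lies 11 mm behind it (ctrl.tips_ahead is the distance from the TCP to the fingertips, in mm); z points along the fingers, y is the line along which they close (so a half turn about z gives the same grasp; the last joint's range is limited). The gripper opens to 85 mm and grips with 20 to 120 N. Pads are 22 mm wide; open, the fingers measure 114 mm over their backs; the gripper's body (76 mm by 85 mm) begins 54 mm behind the grasp point. The pads swing forward as they close: fully open they stand 13 mm farther back than shut.
Start: joints at [-1.297, 0.313, 0.046, 1.304, 0, 1.431], TCP at [231.204, -526.517, 203.023] pointing down, gripper open.
Joint ranges: [-2.76, 2.76], [-0.86, 1.69], [-1.03, 1.26], [-2.2, 2.34], [-1.47, 1.5], [-3.14, 3.14]. Speed limits (rad/s): [2.57, 2.57, 3.14, 3.14, 3.14, 3.14].

## Interface

Orientations are given as [roll, pitch, yaw] about the fixed x, y, z axes, in that order (R = Rz(yaw) Ry(pitch) Rx(roll)).
In Python, from workcell import ctrl gives the robot as it stands. The module is installed in compiled form; this text tells all that it offers.
- The arm moves only by the tool move_arm, never from a script. Its argument "deltas" is a list that holds one entry, the list of rows, each a list of 7 numbers: the closure, from -1 (fully open) to 1 (shut), then the shift along the tool's x, y, z in m, then the turn, a rotation vector about the tool's x, y, z in degrees. A call has 1 to 20 rows; each row is the pose to reach, as a shift and turn from the pose commanded when the call began, along the tool's axes at that moment; what a row does not reach only later rows make up. A row lasts 1/10 s, in which the tool goes at most 50 mm and 8.59 degrees, less where a joint would pass 70% of its speed; a pose out of reach is approached as far as the arm can. A call with a gripper value outside its range is refused whole. The fingers move at their own pace and stop on an object; the grip force is fixed at half the most. Time passes only in rows, so rows that repeat a pose let the fingers close. It gives the time, the measured TCP pose, the force, the opening and the grip force at its end, in the units of the state.
- ctrl.observe(): the state, without advancing time (a new reading comes with each control period).
- ctrl.get_image(name): name is "scene" or "side" or "wrist"; returns a dict with "frame" (480x640x3 uint8, red, green, blue), "fx", "fy", "cx", "cy" (pixels), "view" (4x4, takes a point from world to camera coordinates). Camera axes: x right, y down, z forward; pixel columns grow to the right and rows downward; lengths in mm; the calibration is good to about 2 mm. A picture is of the moment at which its call begins. There is no depth.
- ctrl.hand_in(): hands the job in; it is judged then, once.
The state is a dict: "time_s": time; "joint_positions": joint angles; "joint_velocities": joint speeds; "tau": joint torques, N m; "ee_pos": TCP position; "orientation": TCP orientation; "wrist_force": force on the tool from outside, world axes, zero at the start; "ft_torque": the same for the moment, N m; "gripper_width": finger opening in mm; "finger_force": force on a finger pad.
Only numpy, scipy, OpenCV 4.12 (cv2) and the standard library are available. Lean on these libraries where they do the work, as an engineer would, in place of code of your own. Each camera call takes 0.05 s, during which the arm holds its last target. There are 200 camera calls.

## Working session

There is one attempt and no reset: what is moved stays moved. The work goes in short steps, Python scripts to look and compute and a tool call to move; the robot and the scene stay as the last step left them, time stands still between calls to the robot, and variables do not carry over. Pictures are saved under pics/ and viewed, at most 10 in all, crops included, and the job is handed in when it is done.

Besides the shell and the picture viewer there is one more tool, called as name([rows], argument=value, ...), one row to a line, values as JSON. move_arm: Moves the arm, as the interface text tells. Its arguments: {"type":"object","properties":{"deltas":{"type":"array"}},"required":["deltas"]}

```bash
mkdir -p pics
cat > h.py <<'E'
import numpy as np, cv2, json
from workcell import ctrl
from scipy.spatial.transform import Rotation as R
def snap(n,f):
    d=ctrl.get_image(n); cv2.imwrite('pics/'+f+'.png',d['frame'][:,:,::-1])
    np.savez('pics/'+f+'.npz',**d); return d
def load(f): return dict(np.load('pics/'+f+'.npz'))
def ray(d,u,v):
    V=d['view']; r=V[:3,:3].T@np.array([(u-d['cx'])/d['fx'],(v-d['cy'])/d['fy'],1]); return -V[:3,:3].T@V[:3,3], r
def onz(d,u,v,z):
    o,r=ray(d,u,v); return o+r*(z-o[2])/r[2]
def proj(d,p):
    c=d['view'][:3,:3]@np.array(p,float)+d['view'][:3,3]; return np.array([d['fx']*c[0]/c[2]+d['cx'],d['fy']*c[1]/c[2]+d['cy']])
def tri(obs):
    A=np.zeros((3,3));b=np.zeros(3)
    for d,u,v in obs:
        o,r=ray(d,u,v); r=r/np.linalg.norm(r); P=np.eye(3)-np.outer(r,r); A+=P;b+=P@o
    return np.linalg.solve(A,b)
E
python3 - <<'E'
from h import *
for n in('scene','side'):
    d=snap(n,n+'0'); V=d['view']; print(n,-V[:3,:3].T@V[:3,3],V[2,:3])
s=ctrl.observe();print(s,ctrl.tips_ahead)
E
```

```text
scene [1313.87326708 -458.48652633 1413.50005669] [-0.49152492  0.29618213 -0.81895018]
side [-240.02228989  890.41278111 1365.55594578] [ 0.44712137 -0.51173391 -0.73362857]
{'time_s': 0.1, 'joint_positions': array([-1.29659862e+00,  3.13950087e-01,  4.50739581e-02,  1.30359946e+00,
        1.35765923e-06,  1.43120910e+00]), 'joint_velocities': array([-0.00158525, -0.00190683,  0.00358001,  0.00020001,  0.00064044,
       -0.00153141]), 'tau': array([ 2.24459465e-03, -4.81726170e+01,  2.99243295e+01,  1.27443546e-02,
       -1.20474988e-04, -1.18691510e-06]), 'ee_pos': array([ 231.05327123, -525.97715682,  202.17636252]), 'orientation': array([-3.13992992e+00, -2.34987219e-04,  4.13784736e-01]), 'wrist_force': array([-0.04973816, -0.36106546, -0.17637736]), 'ft_torque': array([-0.05838195, -0.00228364, -0.00106104]), 'finger_force': 0.0, 'gripper_width': 85.17495028227233} 8.0
```

View pics/scene0.png

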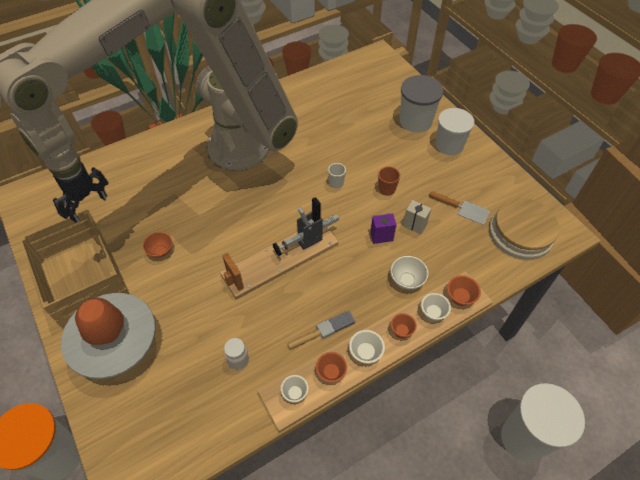

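View pics/side0.png

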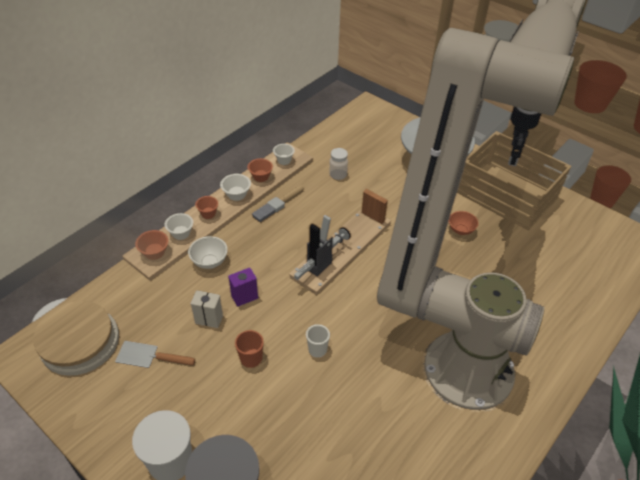

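Candidates for the mould in the scene view: white block with a seam (417,216), purple block (383,228, a look-alike), white beaker (337,175) and white bowl (409,274). I choose (417,216), which is (207,310) in the side view. I'll check it in one close crop, together with the clamp.

Run:
```python
from h import *
a=cv2.imread('pics/scene0.png');b=cv2.imread('pics/side0.png')
def c(i,x,y,w,h,W,H): return cv2.resize(i[y:y+h,x:x+w],(W,H),interpolation=cv2.INTER_CUBIC)
top=np.hstack([c(a,395,190,50,50,300,300),c(a,215,190,125,75,500,300)])
bot=np.hstack([c(b,185,285,50,50,300,300),c(b,285,185,125,75,500,300)])
bot2=c(b,285,180,125,110,500,440)
cv2.imwrite('pics/crop.png',np.vstack([top,np.hstack([c(b,185,285,50,50,300,300),c(b,285,184,125,75,500,300)])]))
m0,m1=load('scene0'),load('side0')
print(tri([(m0,417,216),(m1,207,310)]))
```

```text
[602.47848156 329.9158493   45.31207756]
```

View pics/crop.png

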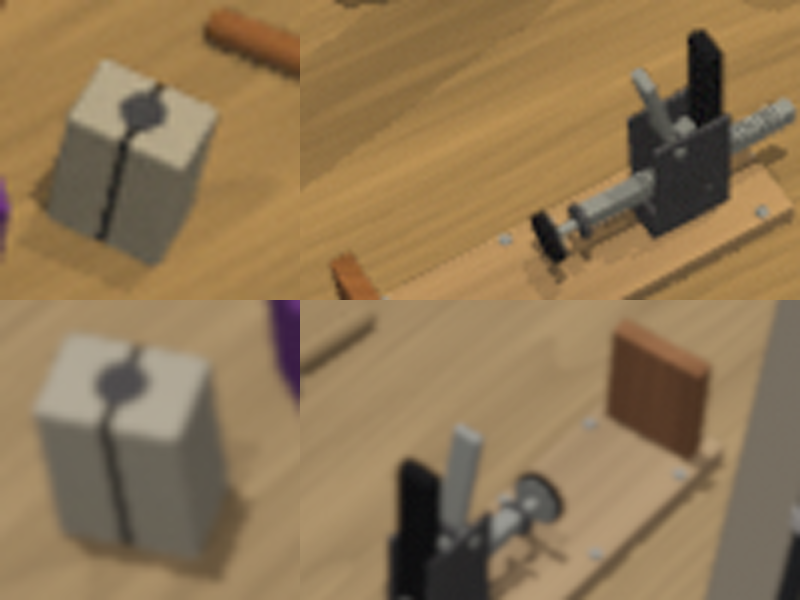

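The crop shows an upright white block with a seam and a round hole, so it is the mould. Next, coarse poses.

Run:
```python
from h import *
a,b=load('scene0'),load('side0')
S=[(106,60),(217,112),(185,168),(69,115)]; T=[(66,33),(213,62),(178,140),(36,110)]
for nm,d,L,o in(('sc',a,S,(395,190)),('si',b,T,(185,285))):
    P=np.array([onz(d,u/6+o[0]-.4,v/6+o[1]-.4,90)[:2] for u,v in L])
    print(nm,P.mean(0)); E=np.roll(P,-1,0)-P; print(np.linalg.norm(E,axis=1),np.degrees(np.arctan2(E[:,1],E[:,0])))
h=tri([(a,316,199),(b,315,225)]);print('handle',h)
print('handle z204',onz(a,316,199,204),onz(b,315,225,204))
for p in[(328.7,230.7),(337.5,242)]: print('rear corner',onz(a,*p,20))
for p in[(620,322),(708,370)]: print('stop top back',onz(b,(p[0]-300)/4+285,(p[1]-300)/4+184,110))
for p in[(612,330),(698,378)]: print('stop top front',onz(b,(p[0]-300)/4+285,(p[1]-300)/4+184,110))
i=cv2.cvtColor(a['frame'],cv2.COLOR_RGB2HSV)
# pad front-center guesses
print('tip top',onz(a,215+(638-300)/4,190+72/4,197),onz(b,285+(468-300)/4,184+(430-300)/4,197))
print('pad',tri([(a,215+(545-300)/4,190+238/4),(b,285+(541-300)/4,184+(500-300)/4)]))
for n,p in dict(pot=(388,181),beaker=(337,175),purple=(383,228),bowl=(409,274),jar=(235,353)).items(): print(n,onz(a,*p,40))
```

```text
sc [606.26265973 326.99859814]
[63.13599248 40.98317163 64.79308951 42.20611297] [  26.72618676  -60.78984258 -152.15843824  116.90454618]
si [602.63029143 327.00701891]
[67.1212209  43.12919268 64.06049448 42.45564758] [-152.11855488  116.88291272   27.22846054  -58.99513007]
handle [492.00055089  27.69124329 207.754972  ]
handle z204 [490.52624244  30.19845355 204.        ] [493.56158775  23.66134655 204.        ]
rear corner [494.28755501  73.86316864  20.        ]
rear corner [544.54502929  74.84523376  20.        ]
stop top back [ 538.46397778 -257.33983292  110.        ]
stop top back [ 458.41284954 -259.07459882  110.        ]
stop top front [ 537.50720176 -246.42972561  110.        ]
stop top front [ 458.81934636 -247.3934519   110.        ]
tip top [489.60241765 -23.40536343 197.        ] [494.83902467 -26.6221815  197.        ]
pad [ 495.37266701 -112.18115844   61.16528638]
pot [436.00208768 339.0994714   40.        ]
beaker [327.47828476 208.5241801   40.        ]
purple [583.81592468 215.96550339  40.        ]
bowl [758.48925294 186.69096321  40.        ]
jar [ 716.87629296 -356.85651068   40.        ]
```

```bash
cat >> h.py <<'E'
def to(pos,yaw_deg,tilt=None):
    s=ctrl.observe(); r0=R.from_euler('xyz',s['orientation']); r1=R.from_euler('xyz',[np.pi,0,np.radians(yaw_deg)])
    print('shift m',np.round(r0.inv().apply(np.array(pos)-s['ee_pos'])/1000,4),'rot deg',np.round(np.degrees((r0.inv()*r1).as_rotvec()),2),'now',np.round(s['ee_pos'],1),np.round(np.degrees(s['orientation']),2),'t',s['time_s'])
E
python3 - <<'E'
from h import *
to([480,-80,270],115); to([604.5,327,240],198)
E
```

```text
shift m [ 0.4073 -0.3084 -0.0672] rot deg [-6.000e-02 -9.000e-02 -9.129e+01] now [ 231.1 -526.   202.2] [-1.799e+02 -1.000e-02  2.371e+01] t 0.1
shift m [ 0.6849 -0.6309 -0.0366] rot deg [ 1.0000e-02 -1.5000e-01 -1.7429e+02] now [ 231.1 -526.   202.2] [-1.799e+02 -1.000e-02  2.371e+01] t 0.1
```

move_arm([
  [[-1, 0, 0, -0.05, 0, 0, -8], [-1, 0.03, -0.02, -0.067, 0, 0, -16], [-1, 0.07, -0.05, -0.067, 0, 0, -25], [-1, 0.41, -0.31, -0.067, 0, 0, -91], [-1, 0.41, -0.31, -0.067, 0, 0, -91], [-1, 0.41, -0.31, -0.067, 0, 0, -91], [-1, 0.41, -0.31, -0.067, 0, 0, -91], [-1, 0.41, -0.31, -0.067, 0, 0, -91], [-1, 0.41, -0.31, -0.067, 0, 0, -91], [-1, 0.41, -0.31, -0.067, 0, 0, -91], [-1, 0.41, -0.31, -0.067, 0, 0, -91], [-1, 0.41, -0.31, -0.067, 0, 0, -91]],
])

```text
time_s: 1.3
ee_pos: [482.7, -74.6, 269.7]
orientation: [3.141, -0.001, 2.007]
wrist_force: [-0.5, -0.9, 0.9]
gripper_width: 85.5
finger_force: 0.0
```

Run:
```python
from h import *
to([604.5,327,240],207.5)
d=snap('wrist','w0');V=d['view'];print(-V[:3,:3].T@V[:3,3],V[2,:3])
```

```text
shift m [0.3124 0.2802 0.03  ] rot deg [ 4.000e-02 -3.000e-02 -9.248e+01] now [482.7 -74.6 269.7] [ 1.7999e+02 -4.0000e-02  1.1502e+02] t 1.3
[453.02483539 -14.04967307 440.67677386] [ 0.11335974 -0.23956147 -0.96424057]
```

View pics/w0.png

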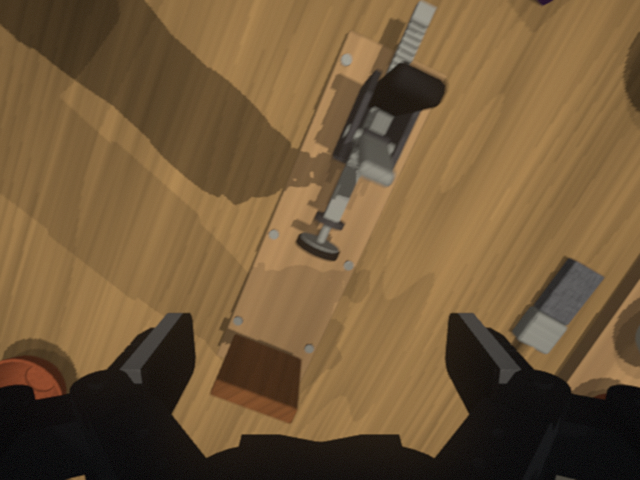

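The wrist view shows the clamp from above: board screws at (273,234), (348,265), (237,321) and (309,348), pad front at about (317,248), stop base at about (267,346), rear board corner at (350,32).

Run:
```python
from h import *
d=load('w0')
for p in[(346,60),(273,234),(348,265),(237,321),(309,348),(350,32),(236,335),(301,359)]: print(p,onz(d,*p,20).round(1))
print('pad',onz(d,316,249,65).round(1),'handle',onz(d,420,88,204).round(1),'tip top',onz(d,377,178,197).round(1))
```

```text
(346, 60) [448.4  54.2  20. ]
(273, 234) [ 452.7 -125.8   20. ]
(348, 265) [ 537.1 -123.3   20. ]
(237, 321) [ 455.8 -231.7   20. ]
(309, 348) [ 540.3 -228.3   20. ]
(350, 32) [441.4  76.9  20. ]
(236, 335) [ 461.1 -247.7   20. ]
(301, 359) [ 537.9 -244.4   20. ]
pad [ 494.5 -110.2   65. ] handle [491.8  28.6 204. ] tip top [493.8 -23.2 197. ]
```

move_arm([
  [[-1, 0.312, 0.28, 0.0, 0, 0, -92], [-1, 0.312, 0.28, 0.0, 0, 0, -92], [-1, 0.312, 0.28, 0.0, 0, 0, -92], [-1, 0.312, 0.28, 0.0, 0, 0, -92], [-1, 0.312, 0.28, 0.0, 0, 0, -92], [-1, 0.312, 0.28, 0.0, 0, 0, -92], [-1, 0.312, 0.28, 0.0, 0, 0, -92], [-1, 0.312, 0.28, 0.03, 0, 0, -92], [-1, 0.312, 0.28, 0.03, 0, 0, -92], [-1, 0.312, 0.28, 0.03, 0, 0, -92], [-1, 0.312, 0.28, 0.03, 0, 0, -92], [-1, 0.312, 0.28, 0.03, 0, 0, -92]],
])

```text
time_s: 2.55
ee_pos: [605.6, 322.9, 238.8]
orientation: [3.142, -0.002, -2.675]
wrist_force: [-1.2, -0.3, -0.2]
gripper_width: 85.5
finger_force: 0.0
```

Run:
```python
from h import *
to([604.5,327,150],207.5)
d=snap('wrist','w1');V=d['view'];print(-V[:3,:3].T@V[:3,3],V[2,:3])
```

```text
shift m [-0.0011  0.0041  0.0888] rot deg [ 0.01 -0.11 -0.75] now [605.6 322.9 238.8] [ 1.8000e+02 -1.1000e-01 -1.5325e+02] t 2.55
[544.50809651 292.48124934 409.86935117] [ 0.23680436  0.11946971 -0.96418395]
```

View pics/w1.png

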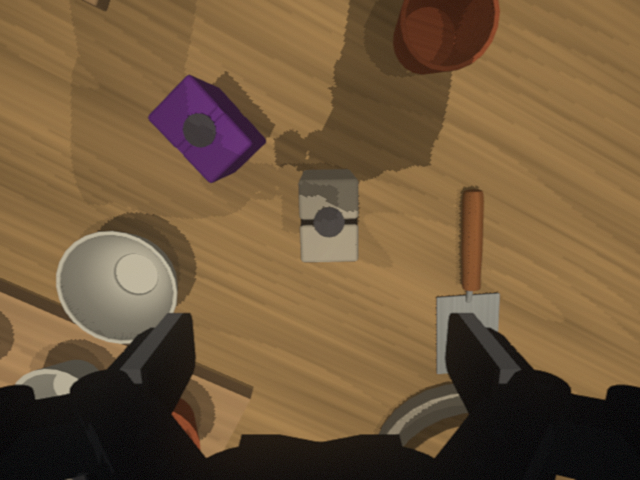

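Mould in the wrist view: top corners about (300,181), (358,180), (358,261), (301,262), hole at (329,222), seam level across. The fingers will close on its 46 mm faces. The spatula lies to the right, clear of it.

Run:
```python
from h import *
d=load('w1')
P=np.array([onz(d,*p,90)[:2] for p in[(300,181),(358,180),(358,261),(301,262)]])
E=np.roll(P,-1,0)-P;print(P.round(1),P.mean(0),np.linalg.norm(E,axis=1),np.degrees(np.arctan2(E[:,1],E[:,0])))
c=onz(d,329,222,90);print(c)
s=[onz(d,*p,90) for p in[(302,222),(356,222)]];e=s[1]-s[0];print(np.degrees(np.arctan2(e[1],e[0])))
to([c[0],c[1],52],207.2); 
# fingers' outer span at tips vs spatula
r=R.from_euler('xyz',[np.pi,0,np.radians(207.2)])
for y in(-60,60): print('finger',(c+r.apply([0,y,0])).round(0))
for p in[(438,295),(437,372),(473,190),(470,290)]: print('spat',onz(d,*p,5).round(0))
```

```text
[[583.3 295.2]
 [563.  333.9]
 [619.3 364.1]
 [640.5 324. ]] [601.52481428 329.32440134] [43.7560052  63.93374804 45.29707339 63.99702177] [ 117.74050812   28.13180258  -62.18962642 -153.24830646]
[601.57390239 329.13430964  90.        ]
116.75860640304151
shift m [0.0005 0.0077 0.1872] rot deg [ 0.   -0.07 -0.62] now [605.7 322.6 239.2] [ 1.8000e+02 -7.0000e-02 -1.5342e+02] t 2.6
finger [629. 276.  90.]
finger [574. 382.  90.]
spat [634. 474.   5.]
spat [712. 519.   5.]
spat [527. 448.   5.]
spat [615. 500.   5.]
```

move_arm([
  [[-1, 0.001, 0.0072, 0.0, 0, 0, -0.6], [-1, 0.001, 0.0072, 0.04, 0, 0, -0.6], [-1, 0.001, 0.0072, 0.08, 0, 0, -0.6], [-1, 0.001, 0.0072, 0.12, 0, 0, -0.6], [-1, 0.001, 0.0072, 0.15, 0, 0, -0.6], [-1, 0.001, 0.0072, 0.17, 0, 0, -0.6], [-1, 0.001, 0.0072, 0.188, 0, 0, -0.6], [-1, 0.001, 0.0072, 0.188, 0, 0, -0.6], [-1, 0.001, 0.0072, 0.188, 0, 0, -0.6], [1, 0.001, 0.0072, 0.188, 0, 0, -0.6], [1, 0.001, 0.0072, 0.188, 0, 0, -0.6], [1, 0.001, 0.0072, 0.188, 0, 0, -0.6], [1, 0.001, 0.0072, 0.188, 0, 0, -0.6], [1, 0.001, 0.0072, 0.188, 0, 0, -0.6], [1, 0.001, 0.0072, 0.188, 0, 0, -0.6]],
])

```text
time_s: 4.1
ee_pos: [603.1, 329.1, 53.7]
orientation: [-3.141, 0.003, -2.665]
wrist_force: [0.8, 0.4, 6.1]
gripper_width: 44.1
finger_force: 62.0
```

Run:
```python
from h import *
to([612,20,200],145)
```

```text
shift m [ 0.1334 -0.2788 -0.1466] rot deg [ 0.08  0.18 62.3 ] now [603.1 329.1  53.7] [-179.98    0.19 -152.7 ] t 4.1
```

move_arm([
  [[1, 0, 0, -0.02, 0, 0, 0], [1, 0, 0, -0.06, 0, 0, 0], [1, 0, 0, -0.1, 0, 0, 0], [1, 0, 0, -0.147, 0, 0, 4], [1, 0.02, -0.04, -0.147, 0, 0, 10], [1, 0.04, -0.08, -0.147, 0, 0, 18], [1, 0.06, -0.125, -0.147, 0, 0, 26], [1, 0.08, -0.165, -0.147, 0, 0, 34], [1, 0.1, -0.21, -0.147, 0, 0, 42], [1, 0.12, -0.25, -0.147, 0, 0, 50], [1, 0.133, -0.279, -0.147, 0, 0, 58], [1, 0.133, -0.279, -0.147, 0, 0, 62], [1, 0.133, -0.279, -0.147, 0, 0, 62]],
])

```text
time_s: 5.4
ee_pos: [611.0, 18.4, 198.3]
orientation: [-3.141, -0.001, 2.533]
wrist_force: [0.6, 0.8, -2.8]
gripper_width: 43.8
finger_force: 62.0
```

Run:
```python
from h import *
print(ctrl.observe()['gripper_width'])
to([600,-150,200],110); to([498.5,-206,200],91.7)
```

```text
43.83752335280303
shift m [-0.0871 -0.1445 -0.0018] rot deg [-0.07 -0.07 35.16] now [611.   18.4 198.3] [-1.7996e+02 -9.0000e-02  1.4516e+02] t 5.4
shift m [-0.0358 -0.2484 -0.0016] rot deg [-0.08 -0.06 53.46] now [611.   18.4 198.3] [-1.7996e+02 -9.0000e-02  1.4516e+02] t 5.4
```

move_arm([
  [[1, -0.025, -0.04, 0, 0, 0, 8], [1, -0.05, -0.08, 0, 0, 0, 16], [1, -0.075, -0.12, 0, 0, 0, 24], [1, -0.087, -0.145, 0, 0, 0, 32], [1, -0.072, -0.18, 0, 0, 0, 40], [1, -0.055, -0.215, 0, 0, 0, 48], [1, -0.036, -0.248, 0, 0, 0, 53.5], [1, -0.036, -0.248, 0, 0, 0, 53.5], [1, -0.036, -0.248, 0, 0, 0, 53.5]],
])

```text
time_s: 6.3
ee_pos: [499.8, -204.3, 199.1]
orientation: [3.141, -0.0, 1.604]
wrist_force: [0.3, -0.1, -2.2]
gripper_width: 43.4
finger_force: 62.6
```

Run:
```python
from h import *
to([498.5,-206,73.7],91.7)
```

```text
shift m [-0.0017 -0.0014  0.1254] rot deg [ 0.02 -0.01  0.21] now [ 499.8 -204.3  199.1] [ 1.7998e+02 -1.0000e-02  9.1910e+01] t 6.3
```

move_arm([
  [[1, -0.002, -0.0014, 0.03, 0, 0, 0.2], [1, -0.002, -0.0014, 0.06, 0, 0, 0.2], [1, -0.002, -0.0014, 0.09, 0, 0, 0.2], [1, -0.002, -0.0014, 0.11, 0, 0, 0.2], [1, -0.002, -0.0014, 0.118, 0, 0, 0.2], [1, -0.002, -0.0014, 0.122, 0, 0, 0.2], [1, -0.002, -0.0014, 0.124, 0, 0, 0.2], [1, -0.002, -0.0014, 0.125, 0, 0, 0.2], [1, -0.002, -0.0014, 0.126, 0, 0, 0.2], [1, -0.002, -0.0014, 0.126, 0, 0, 0.2]],
])

```text
time_s: 7.3
ee_pos: [499.3, -207.1, 73.7]
orientation: [3.14, 0.001, 1.599]
wrist_force: [0.4, -1.1, -2.4]
gripper_width: 43.9
finger_force: 62.6
```

move_arm([
  [[1, 0, 0, 0.001, 0, 0, 0], [1, 0, 0, 0.002, 0, 0, 0], [1, 0, 0, 0.002, 0, 0, 0], [1, 0, 0, 0.002, 0, 0, 0]],
])

```text
time_s: 7.7
ee_pos: [499.6, -207.1, 73.6]
orientation: [3.139, 0.002, 1.599]
wrist_force: [-2.7, 3.3, 12.8]
gripper_width: 43.7
finger_force: 64.2
```

Contact with the board, so I release and rise.

move_arm([
  [[1, 0, 0, -0.0005, 0, 0, 0], [-1, 0, 0, -0.0005, 0, 0, 0], [-1, 0, 0, -0.0005, 0, 0, 0], [-1, 0, 0, -0.0005, 0, 0, 0], [-1, 0, 0, -0.0005, 0, 0, 0], [-1, 0, 0, -0.03, 0, 0, 0], [-1, 0, 0, -0.07, 0, 0, 0], [-1, 0, 0, -0.12, 0, 0, 0], [-1, 0, 0, -0.17, 0, 0, 0], [1, 0, 0, -0.2, 0, 0, 0], [1, 0, 0, -0.2, 0, 0, 0], [1, 0, 0, -0.2, 0, 0, 0], [1, 0, 0, -0.2, 0, 0, 0]],
])

```text
time_s: 9.0
ee_pos: [498.1, -206.4, 269.3]
orientation: [-3.139, -0.001, 1.599]
wrist_force: [-0.6, 0.6, -0.7]
gripper_width: 28.4
finger_force: 0.0
```

Run:
```python
from h import *
to([494,-60,240],91.7)
d=snap('wrist','w2')
```

```text
shift m [1.464e-01 1.000e-04 2.950e-02] rot deg [-0.13 -0.08 -0.09] now [ 498.1 -206.4  269.3] [-1.7987e+02 -8.0000e-02  9.1610e+01] t 9.0
```

View pics/w2.png

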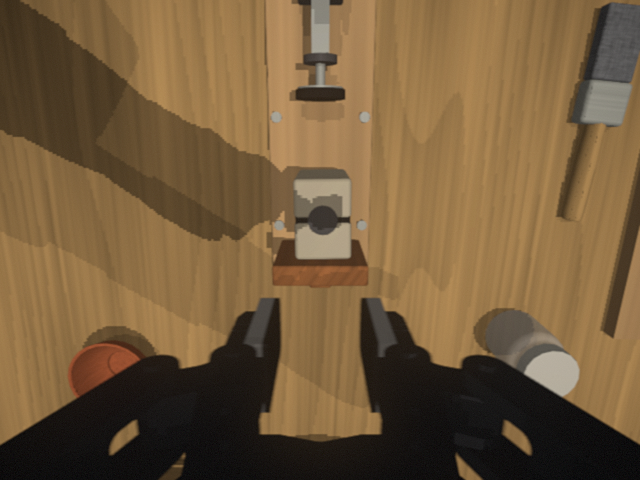

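The mould stands square and centred: top centre at (323,219), just in front of the stop (centre about 320). The pad front is at (320,98). Now to the trigger.

Run:
```python
from h import *
to([492.3,-52,185],91.7)
d=load('w2')
P=np.array([onz(d,*p,110)[:2] for p in[(295,180),(350,179),(351,258),(296,259)]]);print(P.mean(0))
print('pad',onz(d,320,98,65),'stop',onz(d,273,283,110),onz(d,368,284,110))
```

```text
shift m [ 0.1542 -0.0011  0.0844] rot deg [-0.16 -0.1  -0.1 ] now [ 497.9 -206.3  269.1] [-1.7984e+02 -1.0000e-01  9.1600e+01] t 9.05
[ 499.25419817 -207.12392475]
pad [ 494.12548461 -111.82237134   65.        ] stop [ 459.26603224 -261.68489993  110.        ] [ 538.33460611 -260.31021281  110.        ]
```

move_arm([
  [[1, 0.04, -0.001, 0, 0, 0, 0], [1, 0.08, -0.001, 0, 0, 0, 0], [1, 0.12, -0.001, 0, 0, 0, 0], [1, 0.15, -0.001, 0, 0, 0, 0], [1, 0.15, -0.001, 0.03, 0, 0, 0], [1, 0.15, -0.001, 0.06, 0, 0, 0], [1, 0.15, -0.001, 0.085, 0, 0, 0], [1, 0.15, -0.001, 0.085, 0, 0, 0], [1, 0.15, -0.001, 0.085, 0, 0, 0]],
])

```text
time_s: 9.95
ee_pos: [492.6, -56.6, 185.3]
orientation: [-3.139, -0.001, 1.599]
wrist_force: [0.3, 0.4, 0.0]
gripper_width: -0.0
finger_force: 0.0
```

Run:
```python
from h import *
to([492.3,-7,185],91.7)
snap('scene','s1'); d=snap('wrist','w3')
```

```text
shift m [0.0496 0.0011 0.0003] rot deg [-0.15 -0.04 -0.09] now [492.6 -56.6 185.3] [-1.7985e+02 -4.0000e-02  9.1610e+01] t 9.95
```

View pics/w3.png

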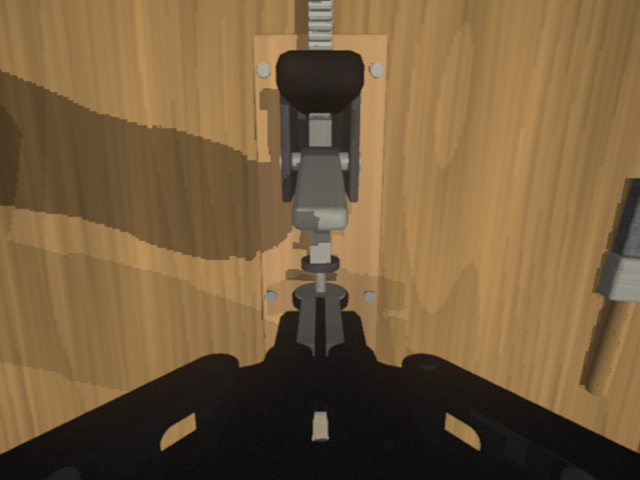

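The closed fingers (320,330) line up with the lever (top edge around (320,215)). First squeeze.

move_arm([
  [[1, 0.01, 0, 0, 0, 0, 0], [1, 0.018, 0, 0, 0, 0, 0], [1, 0.024, 0, 0, 0, 0, 0], [1, 0.03, 0, 0, 0, 0, 0], [1, 0.036, 0, 0, 0, 0, 0], [1, 0.04, 0, 0, 0, 0, 0], [1, 0.044, 0, 0, 0, 0, 0], [1, 0.044, 0, 0, 0, 0, 0]],
])

```text
time_s: 10.85
ee_pos: [492.2, -12.4, 186.0]
orientation: [-3.142, 0.0, 1.6]
wrist_force: [-1.0, 0.2, -0.3]
gripper_width: 0.0
finger_force: 0.0
```

Run:
```python
from h import *
print(ctrl.observe()['wrist_force'])
a=snap('scene','s2');s=load('s1')
x=cv2.absdiff(a['frame'],s['frame'])
f=lambda d:cv2.resize(d['frame'][190:290,215:345,::-1],(780,600),interpolation=cv2.INTER_CUBIC)
cv2.imwrite('pics/c2.png',cv2.resize(np.hstack([f(s)[:, :560],f(a)[:,:560]]),(800,428)))
```

```text
[-0.96793499  0.24561955 -0.33036241]
```

View pics/c2.png

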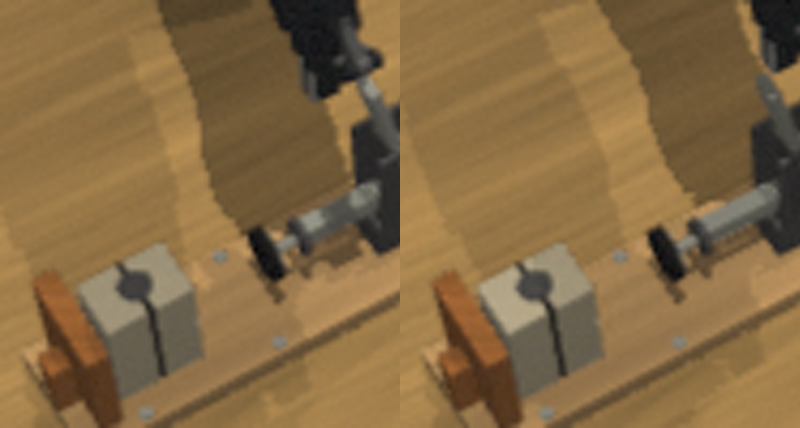

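Run:
```python
from h import *
a=load('s2')
for p in[(492,-12,178),(492,-1,178),(492,-23,178),(507,-12,178),(492.5,-26,198),(492.5,4,198),(492.5,-24,187)]:
    u=proj(a,p);print(p,u,((u-[215,190])*4.286+[400,0]).round(0))
s=ctrl.observe();print(s['ee_pos'],s['wrist_force'],s['ft_torque'])
b=snap('side','d2'); 
f=b['frame'][185:285,285:385,::-1]
cv2.imwrite('pics/c3.png',np.hstack([cv2.resize(a['frame'][180:255,270:345,::-1],(400,400),interpolation=cv2.INTER_CUBIC),cv2.resize(b['frame'][200:275,290:365,::-1],(400,400),interpolation=cv2.INTER_CUBIC)]))
```

```text
(492, -12, 178) [303.57001257 210.99390965] [780.  90.]
(492, -1, 178) [306.9031804  209.41483387] [794.  83.]
(492, -23, 178) [300.22278505 212.57964614] [765.  97.]
(507, -12, 178) [306.22119148 214.6148807 ] [791. 105.]
(492.5, -26, 198) [299.20263833 208.86334601] [761.  81.]
(492.5, 4, 198) [308.4079754  204.52664367] [800.  62.]
(492.5, -24, 187) [299.92229429 210.93362425] [764.  90.]
[492.2544108  -12.66629818 185.96223935] [-0.72342075  0.19392366 -0.07846953] [-0.00482834 -0.05865854  0.03098623]
```

View pics/c3.png

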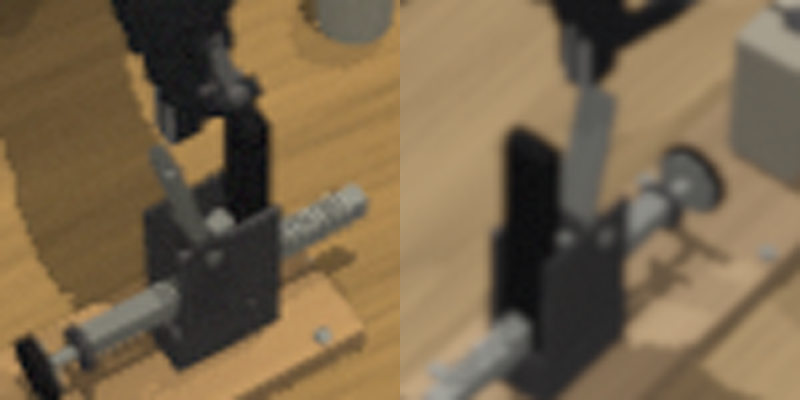

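Run:
```python
from h import *
a,b=load('s2'),load('d2')
print('tip',tri([(a,303.7,205.3),(b,327.5,215.7)]))
print('lever top',tri([(a,270+158/5.333,180+150/5.333),(b,290+(597-400)/5.333,200+92/5.333)]))
print('handle top',tri([(a,270+245/5.333,180+108/5.333),(b,290+(520-400)/5.333,200+130/5.333)]))
```

```text
tip [491.29618011 -16.19763127 208.59250713]
lever top [491.76203984 -23.53721191 198.6925382 ]
handle top [497.3007058   27.41938054 207.00125839]
```

move_arm([
  [[1, -0.02, 0, 0, 0, 0, 0], [1, -0.042, 0, 0, 0, 0, 0], [1, -0.042, 0, 0.026, 0, 0, 0], [1, -0.042, 0, 0.026, 0, 0, 0], [1, -0.03, 0, 0.026, 0, 0, 0], [1, -0.02, 0, 0.026, 0, 0, 0], [1, -0.013, 0, 0.026, 0, 0, 0], [1, -0.008, 0, 0.026, 0, 0, 0], [1, -0.008, 0, 0.026, 0, 0, 0]],
])

```text
time_s: 11.85
ee_pos: [493.3, -20.1, 160.9]
orientation: [3.139, 0.001, 1.6]
wrist_force: [0.6, -3.5, 1.9]
gripper_width: 0.3
finger_force: 1.4
```

Run:
```python
from h import *
print(ctrl.tips_ahead,ctrl.observe()['wrist_force'])
a=snap('scene','s3');b=snap('side','d3')
cv2.imwrite('pics/c4.png',np.hstack([cv2.resize(a['frame'][180:255,270:345,::-1],(400,400),interpolation=cv2.INTER_CUBIC),cv2.resize(b['frame'][200:275,290:365,::-1],(400,400),interpolation=cv2.INTER_CUBIC)]))
```

```text
8.0 [ 0.60387851 -3.53926028  1.93404332]
```

View pics/c4.png

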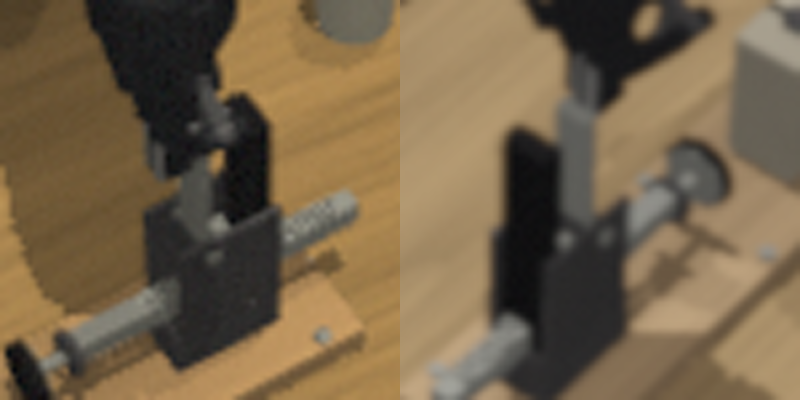

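The fingers now press the lever (−3.5 N), which is near vertical. All ten pictures are used, so from here I measure by code only. I continue the squeeze to the lever's end.

move_arm([
  [[1, 0.004, 0, 0, 0, 0, 0], [1, 0.008, 0, 0, 0, 0, 0], [1, 0.011, 0, 0, 0, 0, 0], [1, 0.011, 0, 0, 0, 0, 0]],
])

```text
time_s: 12.35
ee_pos: [492.6, -9.6, 160.0]
orientation: [3.141, -0.0, 1.599]
wrist_force: [2.1, -3.9, 2.6]
gripper_width: -0.0
finger_force: 2.1
```

move_arm([
  [[1, 0.003, 0, 0, 0, 0, 0], [1, 0.006, 0, 0, 0, 0, 0], [1, 0.006, 0, 0, 0, 0, 0]],
])

```text
time_s: 12.65
ee_pos: [492.4, -5.3, 159.7]
orientation: [3.141, 0.004, 1.598]
wrist_force: [2.1, -10.0, -1.1]
gripper_width: 0.3
finger_force: 4.6
```

```bash
cat >> h.py <<'E'
C0=np.array([491.4,-6.2]); CX=np.array([.0297,-.99956]); CY=np.array([.99956,.0297])
def cl(x,y,z): return np.r_[C0+CX*x+CY*y,z]
def rect(d,x0,x1,z,k=2,half=30,):
    # rectify a strip of plane z, clamp x0..x1, k px per mm
    P=[cl(x,y,z) for x,y in((x0,-half),(x1,-half),(x1,half),(x0,half))]
    W,Hh=int((x1-x0)*k),int(2*half*k)
    H=cv2.getPerspectiveTransform(np.float32([proj(d,p) for p in P]),np.float32([(0,0),(W,0),(W,Hh),(0,Hh)]))
    return cv2.warpPerspective(d['frame'],H,(W,Hh),flags=cv2.INTER_CUBIC)
def shift(a,b,box,z,rng=30,k=2):
    # shift along clamp x (mm) of a feature in box (x0,x1,y0,y1) from image a to b; whole-strip template
    x0,x1,y0,y1=box; X0=x0-rng;X1=x1+rng
    A=rect(a,X0,X1,z,k);B=rect(b,X0,X1,z,k); r0=int((y0+30)*k);r1=int((y1+30)*k)
    T=A[r0:r1,int(rng*k):int((rng+x1-x0)*k)]; M=cv2.matchTemplate(B[r0:r1],T,cv2.TM_CCOEFF_NORMED)[0]
    i=int(M.argmax()); f=0
    if 0<i<len(M)-1: f=(M[i-1]-M[i+1])/(2*(M[i-1]-2*M[i]+M[i+1]))
    return round((i+f)/k-rng,2),round(float(M[i]),3)
E
python3 - <<'E'
from h import *
print(ctrl.observe()['wrist_force'])
a=snap('scene','s4');b=snap('side','d4')
for f0,d,n in(('scene0',a,'s'),('s3',a,'s3'),('side0',b,'d')):
    r=load(f0)
    print(n,'rear',shift(r,d,(-130,-95,-12,12),65),'pad',shift(r,d,(82,110,-26,26),65))
print('self', shift(load('scene0'),load('s1'),(82,110,-26,26),65))
E
```

```text
[ 2.12068917 -9.95866685 -1.10594347]
s rear (np.float32(14.48), 0.988) pad (np.float32(14.4), 0.983)
s3 rear (np.float32(8.09), 0.986) pad (np.float32(7.81), 0.98)
d rear (np.float32(20.67), 0.731) pad (np.float32(14.48), 0.972)
self (np.float32(0.18), 0.934)
```

Tracking works: the first stroke moved the rod 14.5 mm, and the lever's end is at TCP y ≈ −5. Next, two more strokes.

move_arm([
  [[1, -0.02, 0, 0, 0, 0, 0], [1, -0.042, 0, 0, 0, 0, 0], [1, -0.042, 0, 0, 0, 0, 0], [1, -0.042, 0, 0, 0, 0, 0], [1, -0.03, 0, 0, 0, 0, 0], [1, -0.023, 0, 0, 0, 0, 0], [1, -0.016, 0, 0, 0, 0, 0], [1, -0.01, 0, 0, 0, 0, 0], [1, -0.005, 0, 0, 0, 0, 0], [1, 0, 0, 0, 0, 0, 0], [1, 0, 0, 0, 0, 0, 0]],
])

```text
time_s: 13.85
ee_pos: [492.2, -5.3, 159.9]
orientation: [-3.141, 0.005, 1.598]
wrist_force: [0.2, -9.8, 0.5]
gripper_width: 0.1
finger_force: 5.5
```

```bash
cat > m.py <<'E'
from h import *
import sys
k=sys.argv[1]; s=ctrl.observe();print(s['wrist_force'].round(1),s['ee_pos'].round(1),s['time_s'])
a=snap('scene','s'+k);b=snap('side','d'+k);q=int(sys.argv[2]) if len(sys.argv)>2 else 0
for n,d in(('scene0',a),('side0',b)):
    r=load(n); rr=95
    print(n,'rear',*shift(r,d,(-130,-95,-12,12),65,rr),'collar',*shift(r,d,(62,84,-12,12),65,rr),'pad',*shift(r,d,(82,110,-26,26),65,rr))
for n,m,d in(('s1','s',a),('d2','d',b)): print(n,'mould',*shift(load(n),d,(165,245-12,-28,28),110,20))
E
python3 m.py 5
```

```text
[ 0.2 -9.8  0.5] [492.2  -5.3 159.9] 13.85
scene0 rear 29.87 0.943 collar 31.16 0.975 pad 31.27 0.981
side0 rear -3.31 0.658 collar 30.55 0.986 pad 31.17 0.907
s1 mould 0.06 0.962
d2 mould 0.56 0.99
```

move_arm([
  [[1, -0.02, 0, 0, 0, 0, 0], [1, -0.042, 0, 0, 0, 0, 0], [1, -0.042, 0, 0, 0, 0, 0], [1, -0.042, 0, 0, 0, 0, 0], [1, -0.03, 0, 0, 0, 0, 0], [1, -0.023, 0, 0, 0, 0, 0], [1, -0.016, 0, 0, 0, 0, 0], [1, -0.01, 0, 0, 0, 0, 0], [1, -0.005, 0, 0, 0, 0, 0], [1, 0, 0, 0, 0, 0, 0], [1, 0, 0, 0, 0, 0, 0]],
])

```text
time_s: 15.05
ee_pos: [492.3, -5.2, 159.9]
orientation: [3.141, 0.005, 1.598]
wrist_force: [0.8, -11.6, 1.0]
gripper_width: 0.0
finger_force: 5.4
```

```bash
python3 m.py 6
```

```text
[  0.8 -11.6   1. ] [492.3  -5.2 159.9] 15.05
scene0 rear 42.59 0.433 collar 47.77 0.963 pad 47.75 0.964
side0 rear -3.31 0.659 collar 47.12 0.989 pad 47.89 0.821
s1 mould 0.74 0.87
d2 mould 0.56 0.99
```

move_arm([
  [[1, -0.02, 0, 0, 0, 0, 0], [1, -0.042, 0, 0, 0, 0, 0], [1, -0.042, 0, 0, 0, 0, 0], [1, -0.042, 0, 0, 0, 0, 0], [1, -0.03, 0, 0, 0, 0, 0], [1, -0.023, 0, 0, 0, 0, 0], [1, -0.016, 0, 0, 0, 0, 0], [1, -0.01, 0, 0, 0, 0, 0], [1, -0.005, 0, 0, 0, 0, 0], [1, 0, 0, 0, 0, 0, 0], [1, 0, 0, 0, 0, 0, 0]],
])

```text
time_s: 16.25
ee_pos: [492.3, -5.3, 159.9]
orientation: [3.142, 0.005, 1.599]
wrist_force: [1.3, -11.2, 1.3]
gripper_width: -0.1
finger_force: 5.5
```

```bash
python3 m.py 7
```

```text
[  1.3 -11.2   1.3] [492.3  -5.3 159.9] 16.25
scene0 rear 91.35 0.297 collar 63.93 0.966 pad 36.14 0.648
side0 rear -3.28 0.658 collar 63.28 0.977 pad 64.26 0.777
s1 mould 0.95 0.914
d2 mould 1.64 0.982
```

move_arm([
  [[1, -0.02, 0, 0, 0, 0, 0], [1, -0.042, 0, 0, 0, 0, 0], [1, -0.042, 0, 0, 0, 0, 0], [1, -0.042, 0, 0, 0, 0, 0], [1, -0.03, 0, 0, 0, 0, 0], [1, -0.023, 0, 0, 0, 0, 0], [1, -0.016, 0, 0, 0, 0, 0], [1, -0.013, 0, 0, 0, 0, 0], [1, -0.013, 0, 0, 0, 0, 0]],
])

```text
time_s: 17.25
ee_pos: [492.8, -16.3, 160.9]
orientation: [3.14, 0.003, 1.6]
wrist_force: [-1.0, -7.0, 4.5]
gripper_width: 0.3
finger_force: 3.1
```

```bash
python3 m.py 8
```

```text
[-1.  -7.   4.5] [492.8 -16.3 160.9] 17.25
scene0 rear 62.17 0.264 collar 73.6 0.963 pad 46.09 0.63
side0 rear -3.32 0.66 collar 73.33 0.969 pad 72.95 0.696
s1 mould 5.32 0.909
d2 mould 5.66 0.987
```

move_arm([
  [[1, 0.002, 0, 0, 0, 0, 0], [1, 0.004, 0, 0, 0, 0, 0], [1, 0.004, 0, 0, 0, 0, 0]],
])

```text
time_s: 17.65
ee_pos: [492.7, -13.0, 160.9]
orientation: [3.14, 0.004, 1.6]
wrist_force: [-1.5, -8.1, 4.0]
gripper_width: 0.0
finger_force: 3.9
```

```bash
python3 m.py 9
```

```text
[-1.5 -8.1  4. ] [492.7 -13.  160.9] 17.65
scene0 rear 62.31 0.261 collar 75.47 0.968 pad 47.66 0.642
side0 rear -3.32 0.66 collar 74.86 0.961 pad 74.33 0.663
s1 mould 5.43 0.908
d2 mould 5.86 0.983
```

Run:
```python
from h import *
for v,refs in(('s',['scene0','s6','s7','s8','s9']),('d',['side0','d6','d7','d8','d9'])):
    for n,o in zip(refs,[0,47.5,63.6,73.4,75.1]):
        d=load(n); 
        g=cv2.cvtColor(rect(d,60+o,120+o,70,1),cv2.COLOR_RGB2GRAY)
        print(n,g[27:33].mean(0).round().astype(int).tolist())
```

```text
scene0 [147, 147, 146, 146, 146, 148, 149, 148, 145, 138, 128, 116, 103, 90, 79, 72, 65, 58, 51, 48, 52, 63, 77, 95, 112, 129, 140, 145, 147, 150, 153, 155, 153, 147, 135, 118, 98, 78, 59, 44, 34, 29, 28, 27, 27, 26, 24, 22, 19, 16, 23, 43, 76, 109, 132, 143, 147, 149, 150, 152]
s6 [129, 128, 129, 129, 130, 130, 130, 131, 132, 132, 126, 116, 103, 90, 80, 71, 63, 55, 49, 44, 44, 55, 72, 92, 109, 121, 130, 134, 134, 133, 133, 133, 135, 136, 132, 121, 104, 83, 62, 46, 35, 31, 30, 30, 28, 25, 23, 20, 17, 16, 23, 42, 70, 100, 122, 136, 144, 148, 149, 150]
s7 [129, 129, 128, 128, 128, 129, 130, 131, 131, 129, 125, 116, 104, 92, 80, 71, 64, 58, 52, 49, 51, 61, 79, 99, 115, 126, 131, 133, 134, 134, 134, 136, 136, 132, 120, 102, 88, 86, 97, 115, 132, 142, 146, 148, 149, 149, 150, 149, 148, 148, 147, 146, 147, 149, 152, 156, 160, 162, 165, 168]
s8 [129, 129, 129, 130, 130, 129, 130, 130, 130, 128, 121, 111, 98, 86, 76, 68, 62, 58, 54, 50, 48, 54, 70, 94, 114, 126, 133, 135, 130, 115, 97, 85, 89, 105, 124, 139, 146, 149, 148, 148, 147, 146, 147, 148, 148, 147, 147, 147, 147, 148, 148, 148, 147,
[... 989 characters left out ...]
2, 95, 87, 82, 78, 78, 81, 87, 94, 102, 108, 113, 117, 120, 120, 120, 118, 115, 111, 106, 102, 97, 93, 91, 89, 88, 86, 83, 80, 74, 68, 62, 55, 47, 42, 40, 41, 45, 51, 59, 67]
d8 [128, 128, 128, 128, 127, 127, 127, 127, 126, 126, 125, 125, 124, 123, 121, 119, 115, 110, 104, 98, 91, 84, 80, 76, 76, 77, 81, 86, 90, 93, 95, 95, 94, 93, 92, 90, 89, 88, 88, 88, 88, 86, 84, 79, 74, 67, 59, 52, 46, 44, 45, 49, 56, 63, 70, 77, 83, 88, 91, 93]
d9 [128, 127, 127, 126, 127, 127, 126, 126, 125, 125, 125, 124, 124, 123, 121, 119, 115, 110, 104, 97, 89, 82, 77, 74, 74, 76, 79, 83, 86, 88, 89, 89, 89, 88, 88, 88, 88, 88, 87, 86, 84, 80, 75, 69, 61, 54, 47, 43, 43, 47, 53, 61, 69, 76, 81, 86, 90, 93, 95, 96]
```

The mould is home: it stopped while the collar went on. Both views give a spring squeeze of about 8 to 9 mm. I hold this and check that it stays.

move_arm([
  [[1, 0.001, 0, 0, 0, 0, 0], [1, 0.001, 0, 0, 0, 0, 0], [1, 0.001, 0, 0, 0, 0, 0], [1, 0.001, 0, 0, 0, 0, 0], [1, 0.001, 0, 0, 0, 0, 0], [1, 0.001, 0, 0, 0, 0, 0], [1, 0.001, 0, 0, 0, 0, 0], [1, 0.001, 0, 0, 0, 0, 0]],
])

```text
time_s: 18.55
ee_pos: [492.7, -12.2, 160.8]
orientation: [3.14, 0.004, 1.599]
wrist_force: [-1.0, -7.4, 3.3]
gripper_width: 0.1
finger_force: 4.1
```

```bash
python3 m.py 10
python3 - <<'E'
from h import *
a,b=load('d9'),load('d10'); o=75.1
g=cv2.cvtColor(rect(b,60+o,120+o,70,1),cv2.COLOR_RGB2GRAY)[27:33].mean(0);print(g[40:52].round())
E
```

```text
[-1.  -7.4  3.3] [492.7 -12.2 160.8] 18.55
scene0 rear 62.14 0.262 collar 75.69 0.971 pad 47.95 0.641
side0 rear -3.31 0.66 collar 75.14 0.961 pad 74.62 0.655
s1 mould 5.44 0.908
d2 mould 5.87 0.982
[84. 80. 75. 69. 62. 54. 48. 44. 44. 47. 53. 61.]
```

The hold is steady: the mould hasn't moved, the spring is at about 8.5 to 9 mm, and the trigger is held at about 7 N.

```bash
python3 -c "
from workcell import ctrl
print(ctrl.hand_in())"
```

```text
the job is handed in; nothing more can be done
None
```

The job is handed in, with no verdict returned: the mould stands square against the stop, the pad spring is squeezed about 9 mm by camera estimate, and the fingers are holding the trigger.

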